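# Zero the ratchet carousel

### The job

The bottle carousel has been indexed too far: flip the pawl with the red tab up and over so that it rests clear of the ratchet teeth, then turn the carousel backward (clockwise seen from above) by its black knob until its lug sits against the blue home stop, and press it there for about a second with some 12 N, never more than 18 N. Then flip the pawl back down onto the teeth and let go, with the carousel still home. Do not force the carousel against the engaged pawl, and leave everything else alone.

Things in the scene. Friction and masses are not known exactly. Their poses are not given: they have to be found in the camera images.
- stand: Fixed carousel stand, a round grey foot 252 mm in diameter and 12 mm thick on the desk. Origin: centre of the underside, on the carousel's vertical axis. In its own frame the pawl sits on the -y side; it is turned by some yaw on the desk.
- carousel: White disc 182 mm across, top 44 mm above the desk, turning on the vertical axis (drag about 1.4 N at the knob; stays where left). 3 fixed bottles on it reach 121 mm. Origin on the axis at desk height; its yaw minus the stand's is its turn, growing counterclockwise (forward). Starts 0.65 to 1.4 rad forward of the stop; the engaged pawl blocks backward turning within a tooth (0.26 rad).
- knob (a point): Axis of the black upright knob on the carousel's lug, 18 mm in diameter (23 mm head), 108 mm from the carousel axis, standing from 42 to 100 mm above the desk; the point is at 88 mm height. The lug under it is 20 mm wide, 28 to 42 mm above the desk.
- lug_face (a point): Centre of the lug's backward (clockwise) face, 108 mm from the axis, 10 mm clockwise of the knob's axis, 35 mm above the desk: it meets the stop.
- stop: Fixed blue stop block with a rubber face on the stand's foot, top 42 mm above the desk (a screw head to 45 mm), 24 mm radial, its far side 23 mm clockwise of its face. It is set at a different angle each time. Origin on the carousel axis.
- stop_face (a point): Centre of the rubber face of the stop, 108 mm from the axis, 35 mm above the desk, facing counterclockwise. Home: the lug's face bears on it (both points together); it is rigid, so find it by force.
- pawl (a joint): Pawl angle: 0 level; engaged it reads 0 to 0.17, as the nose rests anywhere on the slope of one of the 24 steel rim teeth (8 mm high, 76 to 90 mm from the axis). Grows as the nose lifts; its weight balances near 1.4; beyond that it falls over to its rest at 1.9, clear of the teeth, and stays there; below that it falls back onto the teeth.
- pawl_pivot (a point): Centre of the pawl's horizontal pivot, 66 mm above the desk, at x -55, y -83 mm in the stand's frame; the pivot's axis is the stand's y. At 0 the arm points along the stand's +x; lifting swings it up and over toward the stand's -x.
- pawl_tab (a point): Centre of the pawl's red round grip tab, a disc 22 mm across, 14 mm thick along the stand's y: pinch it from above, fingers closing along the stand's y. At pawl angle 0 it is 50 mm along the stand's +x from the pivot and 18 mm above it (84 mm above the desk); it swings about the pivot with the pawl. 25 mm or more is free on both sides; tooth tips are 52 mm above the desk.
- beaker: Small glass beaker, 76x64x80 mm, loose bystander at the left. Origin under its centre.
- jar: Clear jar of white salt, 60 mm in diameter, 80 mm high, loose bystander at the right. Origin under its centre.
- marker: White marker with a blue cap, 135 mm long, 16 mm thick, lying loose at the near right. Origin under its centre.
- pen: Blue pen, 145 mm long, 9 mm thick, lying loose at the near left. Origin under its centre.

How it is judged:
By the outcome, as a careful person would: the job done as asked, in the order asked, and still so for the second after the job is handed in, with the robot touching nothing.
It also fails if it takes over 72 s, if anything falls off the work surface, if the arm or the gripper's body presses on something with over 40 N, if the wrist force passes 120 N, or if a joint passes its speed limit or range.

### The arm

A 6-joint arm with a two-finger parallel gripper is mounted at the origin on a cart in front of the work surface, level with it; the furniture and walls round the work are solid. World frame = base frame: x ahead of the robot, y to its left, z up, the work surface at z = 0. Lengths are in m, angles in rad, forces in N, time in s.
With the tool pointing down it reaches from about 0.225 to 0.875 m from the base axis. Payload 3.4 kg.
Tool frame: the origin (TCP) lies between the finger pads; the fingertips stand 22 mm ahead of it and the grasp point (between the pads) lies 3 mm ahead of it (manip.finger_overhang is the distance from the TCP to the fingertips, in m); z points along the fingers, y is the line along which they close (so a half turn about z gives the same grasp; the last joint's range is limited). The gripper opens to 85 mm and grips with 20 to 120 N. Pads are 22 mm wide; open, the fingers measure 114 mm over their backs; the gripper's body (76 mm by 85 mm) begins 54 mm behind the grasp point. The pads swing forward as they close: fully open they stand 13 mm farther back than shut.
Start: joints at [0.996, 0.276, 1.505, -0, 1.361, -0.121], TCP at [0.252, 0.517, 0.253] pointing down, gripper open.
Joint ranges: [-2.89, 2.89], [-0.75, 2.08], [0.22, 2.7], [-1.18, 4.32], [0.11, 2.71], [-2.7, 2.7]. Speed limits (rad/s): [2.57, 2.57, 3.14, 3.14, 3.14, 3.14].

### API

Orientations are given as a unit quaternion [w, x, y, z].
In Python, from rig import get_state, eyes, order, manip gives the robot as it stands.
- The arm moves only by the tool drive_tool, never from a script. Its argument "rows" is a list of rows, each a list of 4 numbers: the shift along the tool's x, y, z in units of 25 mm (1.0 is 25 mm), then the turn about the tool's z in units of 6 degrees (1.0 is 6 degrees). A call has exactly 8 rows; each row is the pose to reach, as a shift and turn from the pose commanded when the call began, along the tool's axes at that moment; what a row does not reach only later rows make up. A row lasts 1/12 s, in which the tool goes at most 41.7 mm and 7.16 degrees, less where a joint would pass 70% of its speed; a pose out of reach is approached as far as the arm can. A call with a gripper value outside its range is refused whole. "grip" is the finger opening in mm, from 0 to 85.4, set as the call begins (left out, the last holds). The fingers move at their own pace and stop on an object; "newtons" is the grip in N (left out, the last holds). Time passes only in rows, so rows that repeat a pose let the fingers close, or fill a call up. It gives the time, the measured TCP pose, the force, the opening and the grip force at its end, in the units of the state.
- get_state(): the state, without advancing time (a new reading comes with each control period).
- eyes.get_image(name): name is "side" or "top"; returns (picture, depth): 400x640x3 uint8, red, green, blue; 400x640 float32, m along the optical axis (not along the pixel's ray), 0 where there is no reading.
- eyes.camera_info(name): a dict with "fx", "fy", "cx", "cy" (pixels), "R" (3x3) and "t" (3): a world point X has camera coordinates R X + t. Camera axes: x right, y down, z forward; pixel columns grow to the right and rows downward; lengths in m; the calibration is good to about 2 mm. A picture is of the moment at which its call begins. camera_info takes no time and is no camera call.
- order.sign_off(): hands the job in; it is judged then, once.
The state is a dict: "clock": time; "qpos": joint angles; "qd": joint speeds; "effort": joint torques, N m; "position": TCP position; "ee_rot": TCP orientation; "contact_force": force on the tool from outside, world axes, zero at the start; "moment": the same for the moment, N m; "width": finger opening in m; "gripper_force": force on a finger pad.
Only numpy, scipy, OpenCV 4.12 (cv2) and the standard library are available. Lean on these libraries where they do the work, as an engineer would, in place of code of your own. Each camera call takes 0.05 s, during which the arm holds its last target. There are 200 camera calls.

## Working session

There is one attempt and no reset: what is moved stays moved. The work goes in short steps, Python scripts to look and compute and a tool call to move; the robot and the scene stay as the last step left them, time stands still between calls to the robot, and variables do not carry over. Pictures are saved under pics/ and viewed, at most 10 in all, crops included, and the job is handed in when it is done.

Besides the shell and the picture viewer there is one more tool, called in YAML: its name, and indented under it one key for each argument. drive_tool: Moves the arm, as the interface text tells. Its arguments: {"type":"object","properties":{"rows":{"type":"array","items":{"type":"array","items":{"type":"number"}}},"grip":{"type":"number"},"newtons":{"type":"number"}},"required":["rows"]}

```bash
mkdir -p pics; ls; python3 - <<'E'
from rig import get_state, eyes, order, manip
import cv2,numpy as np
s=get_state();print(s)
print([a for a in dir(manip) if a[0]!='_'])
for n in("top","side"):
    im,d=eyes.get_image(n);np.savez(f"pics/{n}0.npz",im=im,d=d)
    cv2.imwrite(f"pics/{n}0.png",im[:,:,::-1]);print(n,eyes.camera_info(n))
E
```

```text
pics
{'clock': 0.0, 'qpos': array([ 9.95959290e-01,  2.76579842e-01,  1.50616749e+00,  1.71405457e-05,
        1.36070239e+00, -1.20954013e-01]), 'qd': array([-7.98972047e-05, -1.86510998e-04,  1.33991071e-03,  7.59957762e-04,
        6.75696542e-04, -1.94839013e-03]), 'effort': array([-2.78164125e-04, -4.16783667e+01, -2.45805573e+01, -6.25831444e-05,
        1.10862535e-02,  6.40235513e-06]), 'position': array([0.25181184, 0.51636496, 0.25243463]), 'ee_rot': array([-3.24435351e-04,  2.25000167e-01,  9.74358282e-01, -8.70054140e-04]), 'contact_force': array([-0.12725513,  0.41020507,  0.49902428]), 'moment': array([-0.054397  ,  0.02822024, -0.00209081]), 'gripper_force': 0.0, 'width': 0.08566644325318387}
['MotionError', 'finger_overhang']
top {'fx': 415.7007069362258, 'fy': 415.7007069362258, 'cx': 314.7711232609821, 'cy': 201.31648558062014, 'R': array([[ 0.02669074, -0.99960973, -0.00824601],
       [-0.98792346, -0.02511745, -0.15289327],
       [ 0.15262648,  0.01222726, -0.9882083 ]]), 't': array([0.09279137, 0.49116108, 0.99426491])}
side {'fx': 460.16445558816395, 'fy': 460.16445558816395, 'cx': 319.5282393635053, 'cy': 202.47609943072038, 'R': array([[ 0.94440102, -0.32868588, -0.00850366],
       [-0.12475919, -0.33429733, -0.93417367],
       [ 0.30420694,  0.88329547, -0.35671732]]), 't': array([-0.44852381,  0.16579752,  1.15877762])}
```

View pics/top0.png

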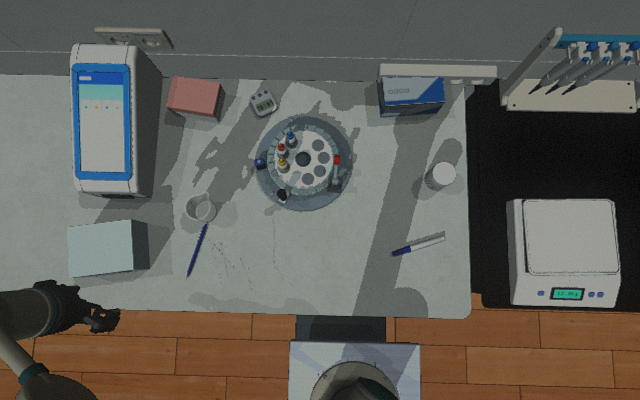

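View pics/side0.png

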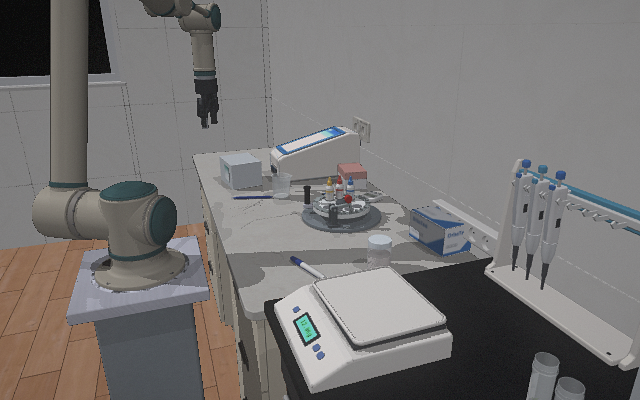

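The top view shows the carousel centre at about (303,159), the red tab at (337,160), the black knob at (282,196) and the blue stop at (261,162). I'll measure these next.

```bash
cat > h.py <<'E'
import numpy as np,cv2
from rig import get_state, eyes, order, manip
def ray(n,u,v):
    c=eyes.camera_info(n);R=c['R'];C=-R.T@c['t']
    return C,R.T@np.array([(u-c['cx'])/c['fx'],(v-c['cy'])/c['fy'],1.])
def onz(n,u,v,z):
    C,d=ray(n,u,v);return C+d*(z-C[2])/d[2]
def proj(n,X):
    c=eyes.camera_info(n);p=c['R']@np.array(X)+c['t'];return np.array([c['fx']*p[0]/p[2]+c['cx'],c['fy']*p[1]/p[2]+c['cy']])
def tri(a,b):
    (A,d),(B,e)=ray('top',*a),ray('side',*b)
    k=np.linalg.lstsq(np.c_[d,-e],B-A,rcond=None)[0]
    P,Q=A+k[0]*d,B+k[1]*e;return (P+Q)/2,np.linalg.norm(P-Q)
def blobs(im,lo,hi,roi,amin=6):
    x0,y0,x1,y1=roi;m=cv2.inRange(cv2.cvtColor(im[y0:y1,x0:x1],cv2.COLOR_RGB2HSV),lo,hi)
    n,l,st,ce=cv2.connectedComponentsWithStats(m)
    return [(np.round(ce[i]+[x0,y0],1),st[i,:5]+[x0,y0,0,0,0]) for i in range(1,n) if st[i,4]>=amin]
E
python3 - <<'E'
from h import *
for n,roi in(("top",(245,105,365,220)),("side",(290,165,390,240))):
    im=np.load(f"pics/{n}0.npz")['im']
    for nm,lo,hi in(("red",(0,130,70),(6,255,255)),("red2",(172,130,70),(180,255,255)),("blue",(100,120,30),(125,255,255)),("black",(0,0,0),(180,255,40))):
        for b in blobs(im,lo,hi,roi):print(n,nm,b[0],b[1])
    x0,y0,x1,y1=roi;s=6 if n=="top" else 8
    cv2.imwrite(f"pics/{n}1.png",cv2.resize(im[y0:y1,x0:x1],None,fx=5 if n=="top" else 8,fy=5 if n=="top" else 8,interpolation=cv2.INTER_CUBIC)[:,:,::-1])
E
```

```text
top red [280.2 146.8] [278 144   6   6  24]
top red [336.4 159.4] [334 155   6   9  38]
top blue [289.4 135.1] [287 132   6   7  36]
top blue [258.7 161.7] [254 158  10   8  46]
top black [308.8 158.5] [308 155   2   8   8]
top black [260.7 166.7] [256 164  10   6  36]
top black [281.8 194. ] [277 189  10  11  75]
side red [338.6 180.3] [337 176   4   8  18]
side red [347.7 198.4] [344 195   8   8  47]
side blue [350.1 181.1] [348 176   5   9  24]
side black [308.8 192.3] [307 186   3  13  16]
side black [307.4 202.7] [305 202   5   2   7]
```

View pics/top1.png

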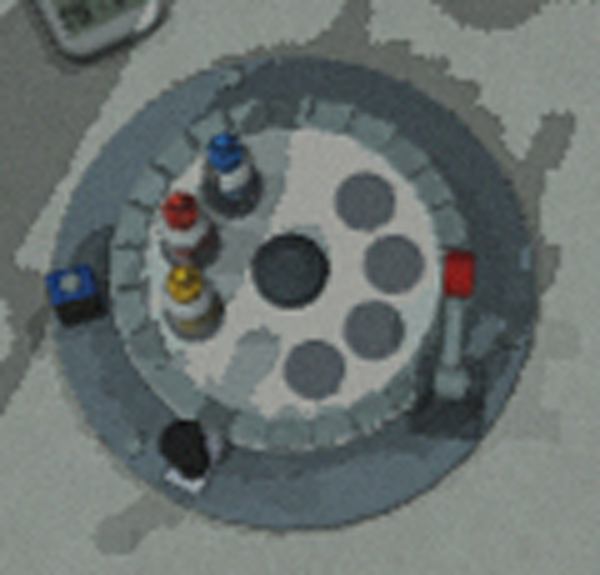

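View pics/side1.png

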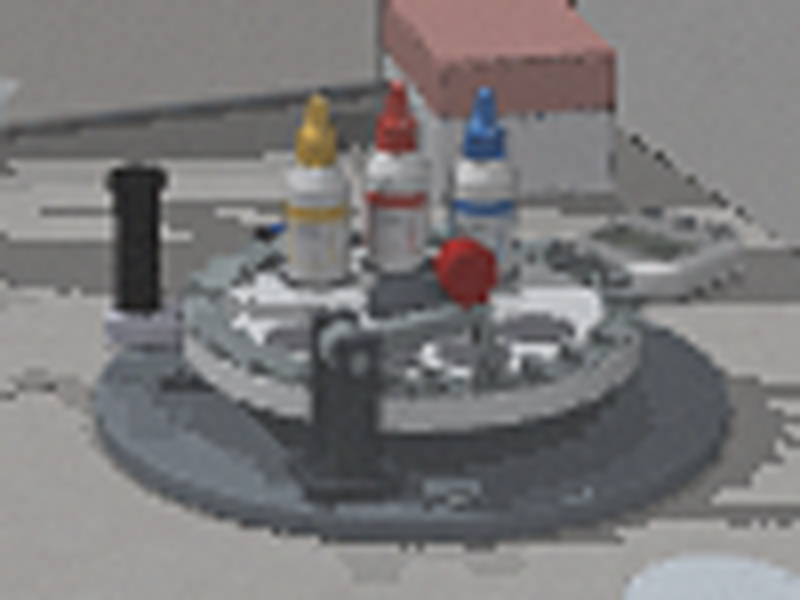

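The crops show the tab at top (336.8,159.6), the pivot at about top (335,181) and side (332,207), the stop at (260,163), and the knob head at (282,194.5). The foot outline in the 5x top crop runs x 52..537 and y 57..530.

```bash
python3 - <<'E'
from h import *
from scipy.optimize import least_squares
im=np.load("pics/top0.npz")['im']
# foot outline: bluish-grey mask, project the contour hull onto z=.012
hsv=cv2.cvtColor(im,cv2.COLOR_RGB2HSV)
e=np.array([(52,290),(537,290),(292,530),(292,57),(120,130),(465,460),(130,470),(470,130)])/5+[245,105]-.4
P=np.array([onz('top',*p,.012)[:2] for p in e])
f=least_squares(lambda q:np.hypot(*(P-q[:2]).T)-q[2],[.55,0,.126],loss='soft_l1',f_scale=.002)
print('foot',f.x,np.round(f.fun*1e3,1)); c=f.x[:2]
# teeth ring outer r=.090 at z~.048: eye points
t=np.array([(112,270),(467,240),(300,98),(285,450)])/5+[245,105]-.4
T=np.array([onz('top',*p,.050)[:2] for p in t])
print('rim',least_squares(lambda q:np.hypot(*(T-q[:2]).T)-q[2],[.55,0,.09]).x)
tab,er=tri((336.4,159.4),(347.7,198.4));print('tab',tab,er)
print('tab_z.090',onz('top',336.4,159.4,.092))
piv,er=tri((335,180.6),(332,207));print('piv',piv,er)
kt=onz('top',281.8,194,.1);print('knob top',kt)
k,er=tri((281.8,194),(307,186.5));print('knob tri',k,er)
st=onz('top',259.6,163.2,.042);print('stop',st)
for n,X in(('tab',tab),('piv',piv),('knob',kt),('stop',st)):
    v=X[:2]-c;print(n,np.hypot(*v),np.degrees(np.arctan2(v[1],v[0])))
print('yaw',np.degrees(np.arctan2(*(tab-piv)[1::-1])))
E
```

```text
foot [0.59338221 0.13806633 0.12549107] [-0.3  0.1 -0.1  0.1 -0.  -0.2  0.4 -0.1]
rim [0.59292509 0.13813638 0.08986099]
tab [0.5828241  0.05593843 0.09242874] 0.0001625997330190398
tab_z.090 [0.58285534 0.05594606 0.092     ]
piv [0.53487759 0.0577045  0.07134977] 0.0010940020626290115
knob top [0.49438787 0.18241703 0.1       ]
knob tri [0.49613502 0.18211707 0.09910082] 0.003246018827538765
stop [0.58133685 0.24668247 0.042     ]
tab 0.08280378431657957 -97.32558472995292
piv 0.09940229138934209 -126.05517933498427
knob 0.10847517508382715 155.86702933322033
stop 0.10928200341635484 96.32815294963504
yaw -2.109489012137831
```

drive_tool:
  rows:
    - [-1.4,-0.75,0,-0.5]
    - [-2.8,-1.5,0,-1]
    - [-4.2,-2.25,0,-1.5]
    - [-5.6,-3,0,-2]
    - [-7,-3.75,0,-2.5]
    - [-8.4,-4.5,0,-3]
    - [-9.8,-5.25,0,-3.5]
    - [-11.2,-6,0,-4]
  grip: 34
  newtons: 30

```text
clock: 0.77
position: [0.4385, 0.2575, 0.2531]
ee_rot: [-0.0, 0.016, 1.0, -0.0]
contact_force: [1.0, 0.9, 0.3]
width: 0.0335
gripper_force: 0.0
```

```bash
cat >> h.py <<'E'
from scipy.spatial.transform import Rotation as Ro
YAW=np.radians(-2.1);C=np.array([.5932,.1381])
def S(x,y,z):  # stand frame -> world
    return np.array([*(C+[[np.cos(YAW),-np.sin(YAW)],[np.sin(YAW),np.cos(YAW)]]@np.array([x,y])),z])
def tabp(phi): # tab centre, world
    c,s=np.cos(phi),np.sin(phi);return S(-.055+.05*c-.018*s,-.083,.066+.05*s+.018*c)
def frame():
    s=get_state();return s['position'],Ro.from_quat(np.roll(s['ee_rot'],-1)).as_matrix()
def go(X,yh=None,ref=None): # tool-unit shift to TCP X; turn units to bring tool y to heading yh (deg, mod 180)
    p,R=frame();p=p if ref is None else ref
    t=0
    if yh is not None:
        t=-((yh-np.degrees(np.arctan2(R[1,1],R[0,1]))+90)%180-90)/6
    return np.round(np.r_[R.T@(np.array(X)-p)/.025,t],2)
E
python3 - <<'E'
from h import *
s=get_state();print(s['clock'],s['position'],s['contact_force'],s['width'],frame()[1][:,1])
print(tabp(0),tabp(.15),tabp(1.9))
print(go([.583,.056,.16],87.9))
E
```

```text
0.7667 [0.43845509 0.25746815 0.25306763] [0.96610642 0.92218063 0.3073711 ] 0.03352039786989413 [ 3.21873885e-02  9.99481850e-01 -5.94562386e-05]
[0.58516193 0.05533896 0.084     ] [0.58191278 0.0554581  0.09126979] [0.50201993 0.05838764 0.10749579]
[-6.04 -7.87  3.72  0.04]
```

drive_tool:
  rows:
    - [-0.8,-1.1,0.1,0]
    - [-1.7,-2.2,0.2,0]
    - [-2.6,-3.4,0.4,0]
    - [-3.5,-4.6,0.6,0]
    - [-4.4,-5.8,1,0]
    - [-5.2,-6.8,1.7,0]
    - [-6.04,-7.88,2.4,0.05]
    - [-6.04,-7.88,3.2,0.05]

```text
clock: 1.43
position: [0.5865, 0.0518, 0.1726]
ee_rot: [0.003, 0.022, 1.0, -0.002]
contact_force: [0.8, -0.0, 0.3]
width: 0.0337
gripper_force: 0.0
```

```bash
python3 - <<'E'
from h import *
s=get_state();print(s['clock'],s['position'],s['contact_force'],s['qpos'])
print(go([.5823,.0557,.095],87.9))
im,_=eyes.get_image('side');im2,_=eyes.get_image('top')
a=cv2.resize(im[130:250,270:400],None,fx=4,fy=4);b=cv2.resize(im2[100:220,245:365],None,fx=4,fy=4)
b=cv2.resize(im2[105:225,255:325+60],None,fx=4,fy=4)[:, :280*1]
cv2.imwrite('pics/c.png',a[:,:,::-1])
E
```

```text
1.4333 [0.58654631 0.05180389 0.17263316] [ 0.7748158  -0.00671298  0.32891157] [-0.02818208  0.348621    1.60545376 -0.00343489  1.18230041 -1.55330654]
[ 0.19  0.16  3.1  -0.07]
```

View pics/c.png

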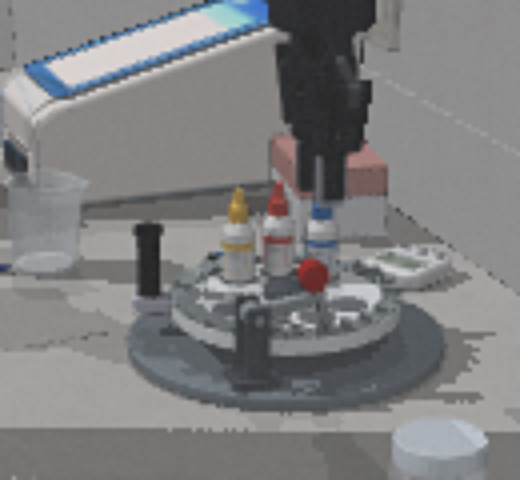

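The gripper hangs above the red tab (crop (312,275), fingertips at (320,195)). I'll descend partway and settle.

drive_tool:
  rows:
    - [0,0,0.5,0]
    - [0,0,1,0]
    - [0,0,1.4,0]
    - [0,0,1.4,0]
    - [0,0,1.4,0]
    - [0,0,1.4,0]
    - [0,0,1.4,0]
    - [0,0,1.4,0]

```text
clock: 2.2
position: [0.5825, 0.0573, 0.1392]
ee_rot: [0.001, 0.02, 1.0, 0.0]
contact_force: [0.4, 0.7, 0.5]
width: 0.0339
gripper_force: 0.0
```

```bash
python3 - <<'E'
from h import *
s=get_state();print(s['clock'],s['position'],s['contact_force'])
print(go([.5823,.0557,.095],87.9))
E
```

```text
2.2 [0.582469   0.05729544 0.13923738] [0.44964905 0.6670323  0.48864052]
[ 0.01 -0.06  1.77 -0.03]
```

drive_tool:
  rows:
    - [0,-0.05,0.4,0]
    - [0,-0.05,0.8,0]
    - [0,-0.05,1.2,0]
    - [0,-0.05,1.5,0]
    - [0,-0.05,1.77,0]
    - [0,-0.05,1.77,0]
    - [0,-0.05,1.77,0]
    - [0,-0.05,1.77,0]

```text
clock: 2.87
position: [0.5823, 0.0559, 0.0941]
ee_rot: [0.0, 0.02, 1.0, 0.0]
contact_force: [0.4, 0.2, 0.7]
width: 0.034
gripper_force: 0.0
```

drive_tool:
  rows:
    - [0,0,0,0]
    - [0,0,0,0]
    - [0,0,0,0]
    - [0,0,0,0]
    - [0,0,0,0]
    - [0,0,0,0]
    - [0,0,0,0]
    - [0,0,0,0]
  grip: 8
  newtons: 30

```text
clock: 3.53
position: [0.5826, 0.0564, 0.0946]
ee_rot: [0.001, 0.02, 1.0, 0.001]
contact_force: [0.7, 4.5, 3.3]
width: 0.0135
gripper_force: 33.3
```

```bash
python3 - <<'E'
from h import *
s=get_state();print(s['clock'],s['position'],s['contact_force'],s['width'],s['gripper_force'])
p=s['position'];phi0=.15
for phi in np.linspace(.15,1.9,15): print(round(phi,2),go(p+tabp(phi)-tabp(.15)))
E
```

```text
3.5333 [0.582552   0.05636773 0.09457023] [0.70344652 4.54960412 3.3262255 ] 0.013467054424156327 33.27925622463226
0.15 [0. 0. 0. 0.]
0.28 [ 0.14 -0.   -0.23  0.  ]
0.4 [ 0.31 -0.   -0.43  0.  ]
0.52 [ 0.5  -0.   -0.62  0.  ]
0.65 [ 0.71 -0.   -0.77  0.  ]
0.78 [ 0.94 -0.   -0.9   0.  ]
0.9 [ 1.19 -0.   -1.01  0.  ]
1.02 [ 1.45 -0.   -1.07  0.  ]
1.15 [ 1.71 -0.01 -1.11  0.  ]
1.27 [ 1.97 -0.01 -1.12  0.  ]
1.4 [ 2.24 -0.01 -1.09  0.  ]
1.52 [ 2.5  -0.01 -1.02  0.  ]
1.65 [ 2.74 -0.01 -0.93  0.  ]
1.78 [ 2.98 -0.01 -0.81  0.  ]
1.9 [ 3.2  -0.01 -0.65  0.  ]
```

Gripped (13.5 mm, 33 N). I'll swing the first half.

drive_tool:
  rows:
    - [0.14,0,-0.23,0]
    - [0.31,0,-0.43,0]
    - [0.5,0,-0.62,0]
    - [0.71,0,-0.77,0]
    - [0.94,0,-0.9,0]
    - [1.19,0,-1.01,0]
    - [1.45,0,-1.07,0]
    - [1.45,0,-1.07,0]

```text
clock: 4.2
position: [0.5467, 0.0579, 0.121]
ee_rot: [0.002, 0.02, 1.0, 0.001]
contact_force: [4.1, 4.9, -1.5]
width: 0.0138
gripper_force: 29.5
```

drive_tool:
  rows:
    - [0.26,0,-0.04,0]
    - [0.52,0,-0.05,0]
    - [0.79,0,-0.02,0]
    - [1.05,0,0.05,0]
    - [1.29,0,0.14,0]
    - [1.53,0,0.26,0]
    - [1.73,0,0.4,0]
    - [1.73,0,0.4,0]

```text
clock: 4.87
position: [0.5038, 0.0598, 0.1118]
ee_rot: [0.002, 0.02, 1.0, 0.001]
contact_force: [1.8, 5.2, 7.0]
width: 0.0136
gripper_force: 32.4
```

drive_tool:
  rows:
    - [0,0,0,0]
    - [0,0,0,0]
    - [0,0,0,0]
    - [0,0,0,0]
    - [0,0,0,0]
    - [0,0,0,0]
    - [0,0,0,0]
    - [0,0,0,0]
  grip: 32

```text
clock: 5.53
position: [0.5025, 0.059, 0.1107]
ee_rot: [-0.0, 0.02, 1.0, -0.0]
contact_force: [0.5, 0.6, -0.5]
width: 0.0318
gripper_force: 0.0
```

drive_tool:
  rows:
    - [0,0,-0.5,0]
    - [0,0,-1,0]
    - [0,0,-1.5,0]
    - [0,0,-2,0]
    - [0,0,-2.4,0]
    - [0,0,-2.4,0]
    - [0,0,-2.4,0]
    - [0,0,-2.4,0]

```text
clock: 6.2
position: [0.5021, 0.0591, 0.1702]
ee_rot: [-0.001, 0.02, 1.0, 0.0]
contact_force: [-0.6, -0.7, -0.7]
width: 0.0317
gripper_force: 0.0
```

```bash
python3 - <<'E'
from h import *
s=get_state();print(s['clock'],s['position'],s['contact_force'],tabp(1.9))
im,_=eyes.get_image('side');im2,_=eyes.get_image('top')
a=cv2.resize(im[150:250,280:390],None,fx=5,fy=5)
cv2.imwrite('pics/d.png',a[:,:,::-1])
for n,i,roi in(('side',im,(290,165,390,240)),('top',im2,(245,105,365,230))):
  for lo,hi in(((0,130,70),(6,255,255)),((172,130,70),(180,255,255)),((0,0,0),(180,255,40))):
    for b in blobs(i,lo,hi,roi):print(n,lo,b[0],b[1])
print(proj('side',tabp(1.9)),proj('top',tabp(1.9)))
E
```

```text
6.2 [0.50206956 0.05907425 0.17023867] [-0.6384576  -0.73804094 -0.73071456] [0.50201993 0.05838764 0.10749579]
side (0, 130, 70) [338.8 180.6] [337 176   5   8  21]
side (0, 130, 70) [322.2 195.6] [319 192   8   8  42]
side (0, 0, 0) [304.5 187.7] [304 186   2   5   6]
side (0, 0, 0) [308.4 195. ] [305 186   5  18  28]
top (0, 130, 70) [280.4 146.7] [278 144   6   6  28]
top (0, 0, 0) [316.7 161.3] [315 158   4   8  14]
top (0, 0, 0) [261.  166.6] [257 164   9   6  34]
top (0, 0, 0) [358.5 169.6] [357 167   4   6  11]
top (0, 0, 0) [342.4 173.5] [340 172   6   5  11]
top (0, 0, 0) [338.6 186.9] [315 173  50  22 362]
top (0, 0, 0) [338.4 176.4] [335 173   9   8  20]
top (0, 0, 0) [355.5 174.2] [353 173   6   3  10]
top (0, 0, 0) [347.5 180.5] [345 177   5   7  14]
top (0, 0, 0) [281.9 193.9] [278 189   9  11  73]
top (0, 0, 0) [312.2 226. ] [311 222   3   8  12]
top (0, 0, 0) [295.6 225.9] [295 223   3   7  11]
[321.4314678  196.64984484] [334.98378175 191.54240859]
```

View pics/d.png

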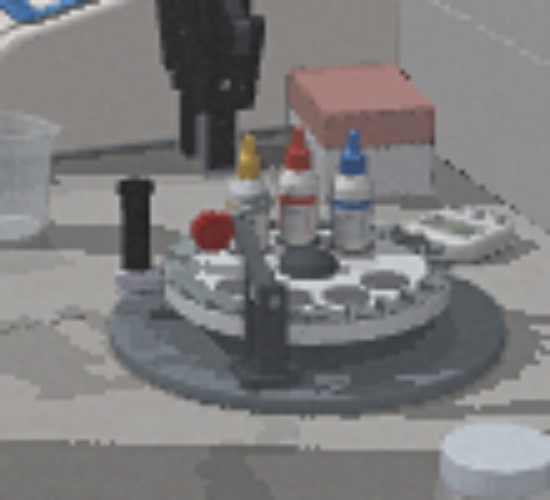

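The pawl rests flipped over, with the tab at crop (212,230), as predicted for 1.9 rad. The knob hasn't moved, so I'll go there next.

```bash
python3 - <<'E'
from h import *
k=np.array([.4946,.1824]);print(go([*k,.17],66))
E
```

```text
[ 0.49  4.92 -0.    3.62]
```

drive_tool:
  rows:
    - [0.06,0.6,0,0.5]
    - [0.12,1.3,0,1]
    - [0.2,2.1,0,1.6]
    - [0.3,3,0,2.2]
    - [0.4,3.8,0,2.9]
    - [0.45,4.5,0,3.3]
    - [0.49,4.92,0,3.62]
    - [0.49,4.92,0,3.62]
  grip: 38

```text
clock: 6.97
position: [0.4947, 0.1843, 0.17]
ee_rot: [-0.001, 0.207, 0.978, 0.0]
contact_force: [0.3, -0.2, 0.2]
width: 0.0381
gripper_force: 0.0
```

drive_tool:
  rows:
    - [0,0,0,0]
    - [0,0,0,0]
    - [0,0,0,0]
    - [0,0,0,0]
    - [0,0,0.2,0]
    - [0,0,0.2,0]
    - [0,0,0.2,0]
    - [0,0,0.2,0]

```text
clock: 7.63
position: [0.4952, 0.1822, 0.1657]
ee_rot: [-0.0, 0.208, 0.978, -0.0]
contact_force: [0.1, 0.0, -0.4]
width: 0.0382
gripper_force: 0.0
```

```bash
python3 - <<'E'
from h import *
s=get_state();print(s['clock'],s['position'],s['contact_force'])
print(go([.4946,.1824,.088],66))
E
```

```text
7.6333 [0.4952024  0.18224993 0.16567693] [ 0.13367231  0.03680777 -0.4257933 ]
[ 0.02 -0.    3.11 -0.01]
```

drive_tool:
  rows:
    - [0,0,0.5,0]
    - [0,0,1,0]
    - [0,0,1.5,0]
    - [0,0,2,0]
    - [0,0,2.5,0]
    - [0,0,2.9,0]
    - [0,0,3.1,0]
    - [0,0,3.1,0]

```text
clock: 8.3
position: [0.4946, 0.1823, 0.0872]
ee_rot: [-0.001, 0.208, 0.978, -0.0]
contact_force: [-0.7, -0.0, 0.4]
width: 0.0381
gripper_force: 0.0
```

```bash
cat >> h.py <<'E'
def arc(th0,th1,n,ref=None,z=None): # rows moving TCP on r=.108 circle from th0 to th1 deg, y along clockwise tangent
    p,_=frame();z=p[2] if z is None else z
    for t in np.linspace(th0,th1,n+1)[1:]:
        a=np.radians(t);print(round(t,1),go([*(C+.108*np.array([np.cos(a),np.sin(a)])),z],t-90).tolist())
def th():
    v=frame()[0][:2]-C;return np.degrees(np.arctan2(v[1],v[0])),np.hypot(*v)
E
python3 - <<'E'
from h import *
s=get_state();print(s['clock'],s['position'],s['contact_force'],th());arc(156,132,8)
E
```

```text
8.3 [0.49455178 0.18229167 0.08724349] [-0.70294817 -0.04051746  0.44310712] (np.float64(155.86894389387552), np.float64(0.10809428442916834))
153.0 [-0.01, 0.22, -0.0, 0.5]
150.0 [-0.03, 0.44, -0.0, 1.0]
147.0 [-0.06, 0.67, -0.0, 1.5]
144.0 [-0.1, 0.89, -0.0, 2.0]
141.0 [-0.15, 1.11, -0.0, 2.5]
138.0 [-0.21, 1.33, -0.0, 3.0]
135.0 [-0.29, 1.54, -0.0, 3.5]
132.0 [-0.38, 1.75, -0.0, 4.0]
```

drive_tool:
  rows:
    - [-0.01,0.22,0,0.5]
    - [-0.03,0.44,0,1.0]
    - [-0.06,0.67,0,1.5]
    - [-0.1,0.89,0,2.0]
    - [-0.15,1.11,0,2.5]
    - [-0.21,1.33,0,3.0]
    - [-0.29,1.54,0,3.5]
    - [-0.38,1.75,0,4.0]

```text
clock: 8.97
position: [0.5215, 0.2184, 0.0889]
ee_rot: [-0.0, 0.408, 0.913, -0.0]
contact_force: [-0.5, -1.9, 0.7]
width: 0.038
gripper_force: 0.8
```

```bash
python3 - <<'E'
from h import *
s=get_state();print(s['clock'],s['position'],s['contact_force'],th());arc(132,116,8)
E
```

```text
8.9667 [0.52154832 0.21844355 0.0888945 ] [-0.49990825 -1.85088403  0.68717348] (np.float64(131.72709769774568), np.float64(0.10765244531554492))
130.0 [0.01, 0.13, -0.0, 0.31]
128.0 [0.0, 0.28, -0.0, 0.64]
126.0 [-0.01, 0.43, -0.0, 0.97]
124.0 [-0.03, 0.58, -0.0, 1.31]
122.0 [-0.05, 0.73, -0.0, 1.64]
120.0 [-0.08, 0.88, -0.0, 1.97]
118.0 [-0.11, 1.02, -0.0, 2.31]
116.0 [-0.15, 1.17, -0.0, 2.64]
```

drive_tool:
  rows:
    - [0,0.13,0,0.31]
    - [0,0.28,0,0.64]
    - [-0.01,0.43,0,0.97]
    - [-0.03,0.58,0,1.31]
    - [-0.05,0.73,0,1.64]
    - [-0.08,0.88,0,1.97]
    - [-0.11,1.02,0,2.31]
    - [-0.15,1.17,0,2.64]

```text
clock: 9.63
position: [0.5456, 0.2353, 0.0889]
ee_rot: [-0.0, 0.53, 0.848, -0.0]
contact_force: [-1.7, -0.0, 0.0]
width: 0.0378
gripper_force: 0.8
```

```bash
python3 - <<'E'
from h import *
s=get_state();print(s['clock'],s['position'],s['contact_force'],th());arc(116,108,8)
im2,_=eyes.get_image('top')
cv2.imwrite('pics/e.png',cv2.resize(im2[105:215,235:375],None,fx=5,fy=5)[:,:,::-1])
E
```

```text
9.6333 [0.54560461 0.23529794 0.08890001] [-1.74417858 -0.02873606  0.00199697] (np.float64(116.08983121911223), np.float64(0.10822551282386109))
115.0 [-0.01, 0.08, -0.0, 0.17]
114.0 [-0.01, 0.16, -0.0, 0.34]
113.0 [-0.02, 0.23, -0.0, 0.51]
112.0 [-0.02, 0.31, -0.0, 0.67]
111.0 [-0.03, 0.38, -0.0, 0.84]
110.0 [-0.03, 0.46, -0.0, 1.01]
109.0 [-0.04, 0.53, -0.0, 1.17]
108.0 [-0.05, 0.61, -0.0, 1.34]
```

View pics/e.png

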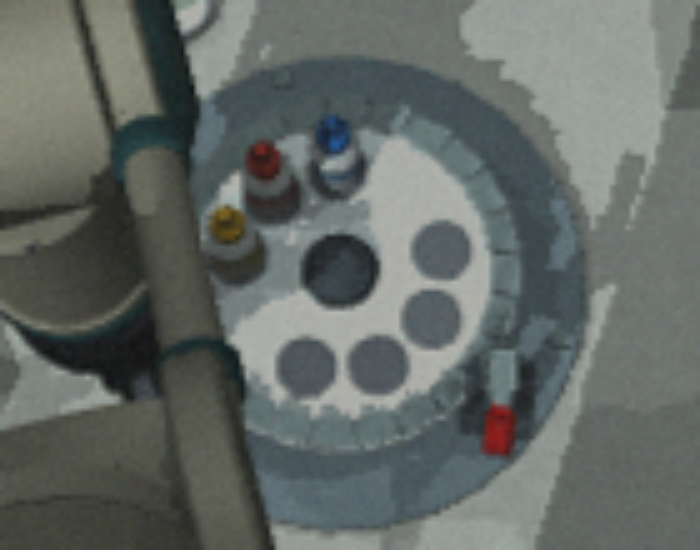

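The bottles have turned clockwise with the push. The pawl tab stays over at crop (498,430), and the arm hides the stop. I'll go on slowly.

drive_tool:
  rows:
    - [-0.01,0.08,0,0.17]
    - [-0.01,0.16,0,0.34]
    - [-0.02,0.23,0,0.51]
    - [-0.02,0.31,0,0.67]
    - [-0.03,0.38,0,0.84]
    - [-0.03,0.46,0,1.01]
    - [-0.04,0.5,0,1.1]
    - [-0.04,0.5,0,1.1]

```text
clock: 10.35
position: [0.5581, 0.2401, 0.0883]
ee_rot: [0.0, 0.577, 0.817, 0.0]
contact_force: [-0.7, 0.3, -0.2]
width: 0.0379
gripper_force: 0.3
```

```bash
python3 - <<'E'
from h import *
s=get_state();print(s['clock'],s['position'],s['contact_force'],th());arc(109,101,8)
E
```

```text
10.35 [0.55812815 0.24006531 0.0882929 ] [-0.73703826  0.28387358 -0.21036211] (np.float64(108.98109628984017), np.float64(0.1078283784686236))
108.0 [0.01, 0.07, 0.0, 0.25]
107.0 [0.0, 0.15, 0.0, 0.42]
106.0 [-0.0, 0.22, 0.0, 0.59]
105.0 [-0.01, 0.3, 0.0, 0.75]
104.0 [-0.01, 0.37, 0.0, 0.92]
103.0 [-0.02, 0.45, 0.0, 1.09]
102.0 [-0.03, 0.52, 0.0, 1.25]
101.0 [-0.04, 0.6, 0.0, 1.42]
```

drive_tool:
  rows:
    - [0,0.04,0,0.15]
    - [0,0.07,0,0.25]
    - [0,0.1,0,0.3]
    - [0,0.13,0,0.4]
    - [0,0.16,0,0.45]
    - [0,0.19,0,0.5]
    - [0,0.22,0,0.6]
    - [0,0.22,0,0.6]

```text
clock: 11.02
position: [0.5631, 0.2418, 0.0883]
ee_rot: [0.0, 0.602, 0.798, 0.0]
contact_force: [0.1, -0.7, -0.1]
width: 0.0382
gripper_force: 0.4
```

drive_tool:
  rows:
    - [0,0.02,0,0]
    - [0,0.04,0,0.1]
    - [0,0.06,0,0.15]
    - [0,0.07,0,0.15]
    - [0,0.08,0,0.2]
    - [0,0.08,0,0.2]
    - [0,0.08,0,0.2]
    - [0,0.08,0,0.2]

```text
clock: 11.68
position: [0.5648, 0.2424, 0.0883]
ee_rot: [-0.0, 0.611, 0.792, 0.0]
contact_force: [-0.6, -1.0, 0.1]
width: 0.0382
gripper_force: 0.5
```

```bash
cat >>h.py <<'E'
def rep():
    s=get_state();R=frame()[1];print(round(s['clock'],2),s['position'].round(4),'F tool',(R.T@s['contact_force']).round(2),th(),R[:2,1].round(3))
E
python3 -c "
from h import *
rep()"
```

```text
11.68 [0.5648 0.2424 0.0883] F tool [-0.8  -0.81 -0.1 ] (np.float64(105.23678309525945), np.float64(0.10809134798724603)) [0.967 0.254]
```

drive_tool:
  rows:
    - [0,0.02,0,0]
    - [0,0.03,0,0.1]
    - [0,0.04,0,0.1]
    - [0,0.06,0,0.1]
    - [0,0.06,0,0.2]
    - [0,0.06,0,0.2]
    - [0,0.06,0,0.2]
    - [0,0.06,0,0.2]

```text
clock: 12.35
position: [0.5663, 0.2427, 0.0883]
ee_rot: [0.0, 0.619, 0.786, 0.0]
contact_force: [-1.5, -1.7, -0.2]
width: 0.0382
gripper_force: 0.5
```

drive_tool:
  rows:
    - [0,0.02,0,0]
    - [0,0.03,0,0]
    - [0,0.04,0,0.1]
    - [0,0.06,0,0.1]
    - [0,0.06,0,0.1]
    - [0,0.06,0,0.1]
    - [0,0.06,0,0.1]
    - [0,0.06,0,0.1]

```text
clock: 13.02
position: [0.5677, 0.2432, 0.0884]
ee_rot: [0.0, 0.623, 0.782, 0.0]
contact_force: [-0.4, 0.8, -0.7]
width: 0.038
gripper_force: 0.5
```

```bash
python3 -c "
from h import *
rep()"
```

```text
13.02 [0.5677 0.2432 0.0884] F tool [ 0.89 -0.16  0.69] (np.float64(103.62152073381044), np.float64(0.10811982781128611)) [0.975 0.224]
```

drive_tool:
  rows:
    - [0,0.01,0,0]
    - [0,0.02,0,0]
    - [0,0.03,0,0]
    - [0,0.04,0,0]
    - [0,0.04,0,0]
    - [0,0.04,0,0]
    - [0,0.04,0,0]
    - [0,0.04,0,0]

```text
clock: 13.68
position: [0.5686, 0.2434, 0.0883]
ee_rot: [-0.0, 0.623, 0.782, 0.0]
contact_force: [-1.3, 0.6, 0.9]
width: 0.0381
gripper_force: 0.8
```

```bash
python3 -c "
from h import *
rep()
im,_=eyes.get_image('side')
cv2.imwrite('pics/f.png',cv2.resize(im[150:240,270:390],None,fx=6,fy=6)[:,:,::-1])"
```

```text
13.68 [0.5686 0.2434 0.0883] F tool [ 0.91 -1.11 -0.94] (np.float64(103.13792799862179), np.float64(0.10813382140274193)) [0.975 0.224]
```

View pics/f.png

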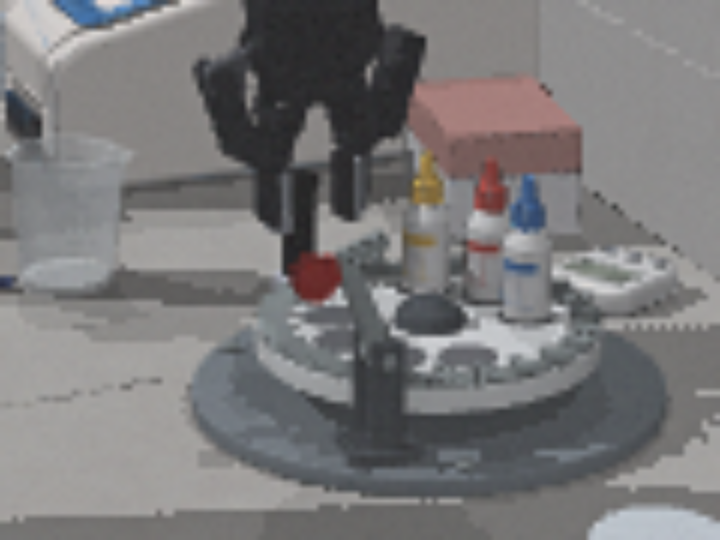

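The near finger pushes the knob (crop (300,220)), the other finger is clear ahead, and the pawl tab at (316,277) is still over. I'll continue in small steps.

drive_tool:
  rows:
    - [0,0.01,0,0]
    - [0,0.02,0,0]
    - [0,0.03,0,0]
    - [0,0.04,0,0]
    - [0,0.04,0,0]
    - [0,0.04,0,0]
    - [0,0.04,0,0]
    - [0,0.04,0,0]

```text
clock: 14.4
position: [0.5697, 0.2435, 0.0883]
ee_rot: [0.0, 0.623, 0.782, 0.0]
contact_force: [-1.3, 0.6, -0.1]
width: 0.0378
gripper_force: 0.7
```

drive_tool:
  rows:
    - [0,0.01,0,0.1]
    - [0,0.02,0,0.2]
    - [0,0.03,0,0.2]
    - [0,0.04,0,0.2]
    - [0,0.04,0,0.2]
    - [0,0.04,0,0.2]
    - [0,0.04,0,0.2]
    - [0,0.04,0,0.2]

```text
clock: 15.07
position: [0.5707, 0.2436, 0.0883]
ee_rot: [0.0, 0.631, 0.776, 0.0]
contact_force: [-1.3, -0.9, -0.2]
width: 0.038
gripper_force: 0.5
```

drive_tool:
  rows:
    - [0,0.01,0,0]
    - [0,0.02,0,0]
    - [0,0.03,0,0]
    - [0,0.04,0,0]
    - [0,0.04,0,0]
    - [0,0.04,0,0]
    - [0,0.04,0,0]
    - [0,0.04,0,0]

```text
clock: 15.73
position: [0.5716, 0.244, 0.0884]
ee_rot: [0.0, 0.631, 0.776, 0.0]
contact_force: [-0.8, -0.8, -0.2]
width: 0.0379
gripper_force: 0.5
```

drive_tool:
  rows:
    - [0,0.01,0,0.1]
    - [0,0.02,0,0.1]
    - [0,0.03,0,0.1]
    - [0,0.04,0,0.1]
    - [0,0.04,0,0.1]
    - [0,0.04,0,0.1]
    - [0,0.04,0,0.1]
    - [0,0.04,0,0.1]

```text
clock: 16.4
position: [0.5726, 0.2442, 0.0883]
ee_rot: [-0.0, 0.635, 0.772, 0.0]
contact_force: [-1.1, -0.7, 1.1]
width: 0.0378
gripper_force: 0.5
```

drive_tool:
  rows:
    - [0,0.01,0,0.1]
    - [0,0.02,0,0.1]
    - [0,0.03,0,0.2]
    - [0,0.04,0,0.2]
    - [0,0.04,0,0.2]
    - [0,0.04,0,0.2]
    - [0,0.04,0,0.2]
    - [0,0.04,0,0.2]

```text
clock: 17.07
position: [0.5736, 0.2443, 0.0883]
ee_rot: [0.0, 0.643, 0.766, 0.0]
contact_force: [-0.4, -0.5, 0.3]
width: 0.0379
gripper_force: 0.5
```

```bash
python3 -c "
from h import *
rep()
for u,v,z in((259.6,170,.035),(259.6,169,.042),(258.5,157.6,.042)):
    w=onz('top',u,v,z)[:2]-C;print(np.degrees(np.arctan2(w[1],w[0])),np.hypot(*w))
"
```

```text
17.07 [0.5736 0.2443 0.0883] F tool [-0.43 -0.48 -0.31] (np.float64(100.46361109655956), np.float64(0.108035532552732)) [0.985 0.173]
104.30064158626703 0.11229310964048364
103.93937573793689 0.11115428625575534
88.70626605624756 0.11206353628585446
```

drive_tool:
  rows:
    - [0,0.01,0,0]
    - [0,0.02,0,0]
    - [0,0.03,0,0]
    - [0,0.04,0,0]
    - [0,0.04,0,0]
    - [0,0.04,0,0]
    - [0,0.04,0,0]
    - [0,0.04,0,0]

```text
clock: 17.73
position: [0.5742, 0.2446, 0.0883]
ee_rot: [-0.0, 0.643, 0.766, -0.0]
contact_force: [-2.9, -0.0, 0.6]
width: 0.0379
gripper_force: 1.2
```

drive_tool:
  rows:
    - [0,0.01,0,0]
    - [0,0.02,0,0]
    - [0,0.03,0,0]
    - [0,0.03,0,0]
    - [0,0.03,0,0]
    - [0,0.03,0,0]
    - [0,0.03,0,0]
    - [0,0.03,0,0]

```text
clock: 18.4
position: [0.5743, 0.2446, 0.0883]
ee_rot: [-0.001, 0.643, 0.766, -0.001]
contact_force: [-4.6, -1.1, 3.4]
width: 0.038
gripper_force: 2.6
```

drive_tool:
  rows:
    - [0,0.01,0,0]
    - [0,0.02,0,0]
    - [0,0.03,0,0]
    - [0,0.04,0,0]
    - [0,0.05,0,0]
    - [0,0.06,0,0]
    - [0,0.06,0,0]
    - [0,0.06,0,0]

```text
clock: 19.07
position: [0.5744, 0.2446, 0.0881]
ee_rot: [-0.002, 0.643, 0.766, -0.002]
contact_force: [-7.9, -0.3, 4.1]
width: 0.0384
gripper_force: 3.9
```

```bash
python3 -c "
from h import *
rep()"
```

```text
19.07 [0.5744 0.2446 0.0881] F tool [ 1.11 -7.85 -4.08] (np.float64(100.03797083143604), np.float64(0.10811171648970978)) [0.985 0.173]
```

drive_tool:
  rows:
    - [0,0.02,0,0]
    - [0,0.03,0,0]
    - [0,0.05,0,0]
    - [0,0.06,0,0]
    - [0,0.07,0,0]
    - [0,0.08,0,0]
    - [0,0.09,0,0]
    - [0,0.09,0,0]

```text
clock: 19.73
position: [0.5744, 0.2446, 0.088]
ee_rot: [-0.003, 0.643, 0.766, -0.004]
contact_force: [-11.2, -2.1, 7.6]
width: 0.0381
gripper_force: 5.8
```

drive_tool:
  rows:
    - [0,0,0,0]
    - [0,0,0,0]
    - [0,0,0,0]
    - [0,0,0,0]
    - [0,0,0,0]
    - [0,0,0,0]
    - [0,0,0,0]
    - [0,0,0,0]

```text
clock: 20.4
position: [0.5744, 0.2446, 0.088]
ee_rot: [-0.003, 0.643, 0.766, -0.004]
contact_force: [-12.2, -1.6, 8.1]
width: 0.038
gripper_force: 5.8
```

drive_tool:
  rows:
    - [0,0.01,0,0]
    - [0,0.015,0,0]
    - [0,0.015,0,0]
    - [0,0.015,0,0]
    - [0,0.015,0,0]
    - [0,0.015,0,0]
    - [0,0.015,0,0]
    - [0,0.015,0,0]

```text
clock: 21.07
position: [0.5744, 0.2446, 0.088]
ee_rot: [-0.003, 0.643, 0.766, -0.004]
contact_force: [-11.9, -0.9, 8.3]
width: 0.0378
gripper_force: 6.2
```

drive_tool:
  rows:
    - [0,0,0,0]
    - [0,0,0,0]
    - [0,0,0,0]
    - [0,0,0,0]
    - [0,0,0,0]
    - [0,0,0,0]
    - [0,0,0,0]
    - [0,0,0,0]

```text
clock: 21.73
position: [0.5745, 0.2446, 0.088]
ee_rot: [-0.003, 0.643, 0.766, -0.004]
contact_force: [-11.9, -1.3, 6.9]
width: 0.0381
gripper_force: 6.2
```

drive_tool:
  rows:
    - [0,-0.04,0,0]
    - [0,-0.08,0,0]
    - [0,-0.12,0,0]
    - [0,-0.18,0,0]
    - [0,-0.26,0,0]
    - [0,-0.36,0,0]
    - [0,-0.46,0,0]
    - [0,-0.46,0,0]

```text
clock: 22.4
position: [0.5683, 0.2434, 0.0885]
ee_rot: [0.0, 0.643, 0.766, 0.0]
contact_force: [-0.2, 0.1, 0.5]
width: 0.038
gripper_force: 0.0
```

```bash
python3 -c "
from h import *
rep()"
```

```text
22.4 [0.5683 0.2434 0.0885] F tool [ 0.14 -0.21 -0.55] (np.float64(103.31864851877715), np.float64(0.10817889971723155)) [0.985 0.173]
```

drive_tool:
  rows:
    - [0,0,-0.4,0]
    - [0,0,-0.9,0]
    - [0,0,-1.5,0]
    - [0,0,-2.2,0]
    - [0,0,-2.9,0]
    - [0,0,-3.4,0]
    - [0,0,-3.4,0]
    - [0,0,-3.4,0]

```text
clock: 23.07
position: [0.5688, 0.2435, 0.1745]
ee_rot: [0.001, 0.643, 0.766, 0.001]
contact_force: [-0.0, 0.4, -0.5]
width: 0.0376
gripper_force: 0.0
```

```bash
python3 -c "
from h import *
rep();print(go([*tabp(1.9)[:2],.172],87.9))"
```

```text
23.07 [0.5688 0.2435 0.1745] F tool [0.43 0.07 0.49] (np.float64(103.0437332963642), np.float64(0.10821161048261581)) [0.985 0.173]
[ -6.83  -3.91   0.09 -12.99]
```

drive_tool:
  rows:
    - [-0.7,-0.4,0,-0.8]
    - [-1.6,-0.9,0,-1.6]
    - [-2.6,-1.5,0,-2.4]
    - [-3.7,-2.1,0,-3.2]
    - [-4.8,-2.7,0,-4]
    - [-5.8,-3.3,0,-4.8]
    - [-6.5,-3.7,0,-5.6]
    - [-6.83,-3.91,0,-6.4]
  grip: 34

```text
clock: 23.73
position: [0.4993, 0.056, 0.1722]
ee_rot: [-0.001, 0.355, 0.935, -0.001]
contact_force: [0.1, 0.1, -0.3]
width: 0.0339
gripper_force: 0.0
```

drive_tool:
  rows:
    - [0,0,0,-0.9]
    - [0,0,0,-1.8]
    - [0,0,0,-2.7]
    - [0,0,0,-3.6]
    - [0,0,0,-4.5]
    - [0,0,0,-5.4]
    - [0,0,0,-6.2]
    - [0,0,0,-6.6]

```text
clock: 24.4
position: [0.5005, 0.0582, 0.1722]
ee_rot: [-0.001, 0.016, 1.0, 0.0]
contact_force: [-0.4, 0.5, -0.7]
width: 0.0343
gripper_force: 0.0
```

```bash
python3 -c "
from h import *
im,_=eyes.get_image('side');im2,_=eyes.get_image('top')
for b in blobs(im,(0,130,70),(6,255,255),(290,165,390,240)):print(b[0])
cv2.imwrite('pics/g.png',cv2.resize(im2[105:215,235:375],None,fx=5,fy=5)[:,:,::-1])
rep();print(go(tabp(1.9)+[0,.0003,.003],87.9))"
```

```text
[352.1 181.5]
[322.  195.4]
24.5 [0.5006 0.0583 0.1723] F tool [ 0.47 -0.52 -1.02] (np.float64(-139.2437674873471), np.float64(0.12230551560804435)) [0.036 0.999]
[-0.06  0.02  2.47  0.  ]
```

View pics/g.png

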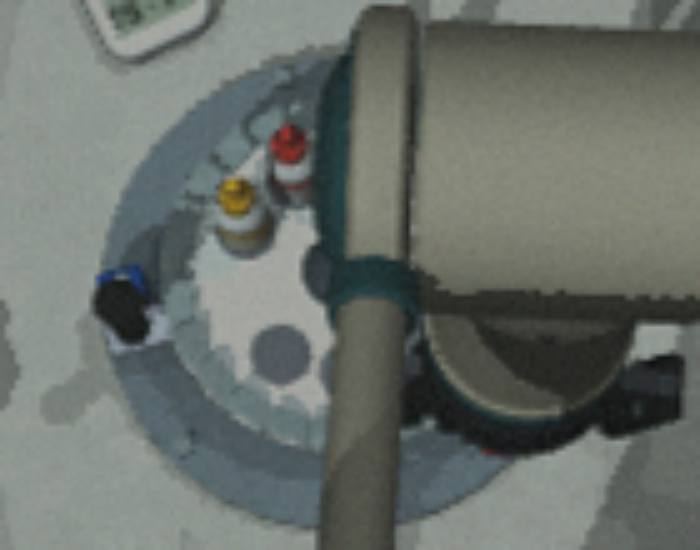

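drive_tool:
  rows:
    - [-0.06,0.01,0.4,0]
    - [-0.06,0.01,0.9,0]
    - [-0.06,0.01,1.4,0]
    - [-0.06,0.01,1.8,0]
    - [-0.06,0.01,2.2,0]
    - [-0.06,0.01,2.47,0]
    - [-0.06,0.01,2.47,0]
    - [-0.06,0.01,2.47,0]

```text
clock: 25.17
position: [0.5026, 0.0585, 0.1111]
ee_rot: [-0.0, 0.018, 1.0, 0.0]
contact_force: [0.1, 1.1, 0.0]
width: 0.0342
gripper_force: 0.0
```

drive_tool:
  rows:
    - [0,0,0,0]
    - [0,0,0,0]
    - [0,0,0,0]
    - [0,0,0,0]
    - [0,0,0,0]
    - [0,0,0,0]
    - [0,0,0,0]
    - [0,0,0,0]
  grip: 8
  newtons: 30

```text
clock: 25.83
position: [0.5032, 0.0597, 0.1123]
ee_rot: [0.001, 0.019, 1.0, 0.001]
contact_force: [-0.1, 5.2, 0.7]
width: 0.0128
gripper_force: 32.5
```

```bash
python3 - <<'E'
from h import *
rep();p=frame()[0]
for phi in np.linspace(1.9,.2,15): print(round(phi,2),go(p+tabp(phi)-tabp(1.9)))
E
```

```text
25.83 [0.5032 0.0597 0.1123] F tool [ 0.33  5.22 -0.68] (np.float64(-138.9468450982005), np.float64(0.1193255332155443)) [0.037 0.999]
1.9 [-0.  0.  0.  0.]
1.78 [-0.21  0.   -0.15  0.  ]
1.66 [-0.44  0.   -0.27  0.  ]
1.54 [-0.68  0.   -0.36  0.  ]
1.41 [-0.93  0.   -0.43  0.  ]
1.29 [-1.19  0.   -0.46  0.  ]
1.17 [-1.44  0.   -0.46  0.  ]
1.05 [-1.7   0.   -0.43  0.  ]
0.93 [-1.95  0.   -0.37  0.  ]
0.81 [-2.19  0.   -0.28  0.  ]
0.69 [-2.42  0.   -0.16  0.  ]
0.56 [-2.63  0.   -0.01  0.  ]
0.44 [-2.83  0.    0.16  0.  ]
0.32 [-3.    0.    0.35  0.  ]
0.2 [-3.14 -0.    0.56  0.  ]
```

drive_tool:
  rows:
    - [-0.21,0,-0.15,0]
    - [-0.44,0,-0.27,0]
    - [-0.68,0,-0.36,0]
    - [-0.93,0,-0.43,0]
    - [-1.19,0,-0.46,0]
    - [-1.44,0,-0.46,0]
    - [-1.7,0,-0.43,0]
    - [-1.7,0,-0.43,0]

```text
clock: 26.5
position: [0.5433, 0.0581, 0.1224]
ee_rot: [-0.002, 0.018, 1.0, 0.001]
contact_force: [-4.1, 4.0, 3.2]
width: 0.0135
gripper_force: 32.9
```

drive_tool:
  rows:
    - [-0.25,0,0.06,0]
    - [-0.49,0,0.15,0]
    - [-0.72,0,0.27,0]
    - [-0.93,0,0.42,0]
    - [-1.13,0,0.59,0]
    - [-1.3,0,0.78,0]
    - [-1.42,0,0.95,0]
    - [-1.42,0,0.95,0]

```text
clock: 27.17
position: [0.5821, 0.0565, 0.0998]
ee_rot: [0.001, 0.018, 1.0, 0.001]
contact_force: [0.1, 3.6, 5.2]
width: 0.0136
gripper_force: 39.1
```

```bash
python3 - <<'E'
from h import *
rep()
im,_=eyes.get_image('side')
print([b[0] for b in blobs(im,(0,130,70),(6,255,255),(290,165,390,240))])
for p in(.05,.1,.15,.2,.25):print(p,proj('side',tabp(p)))
E
```

```text
27.17 [0.5821 0.0565 0.0998] F tool [ 0.02  3.59 -5.19] (np.float64(-97.77213554883356), np.float64(0.08239439731534061)) [0.036 0.999]
[array([343.1, 194.5])]
0.05 [348.15251006 200.30792103]
0.1 [347.81752543 199.57719517]
0.15 [347.44339732 198.86796624]
0.2 [347.03095145 198.18204835]
0.25 [346.58111248 197.52120755]
```

drive_tool:
  rows:
    - [0,0,0,0]
    - [0,0,0,0]
    - [0,0,0,0]
    - [0,0,0,0]
    - [0,0,0,0]
    - [0,0,0,0]
    - [0,0,0,0]
    - [0,0,0,0]
  grip: 34

```text
clock: 27.88
position: [0.5806, 0.0556, 0.0985]
ee_rot: [-0.0, 0.018, 1.0, 0.0]
contact_force: [-0.1, 0.3, -0.4]
width: 0.0338
gripper_force: 0.0
```

drive_tool:
  rows:
    - [0,0,-0.4,0]
    - [0,0,-0.9,0]
    - [0,0,-1.5,0]
    - [0,0,-2.2,0]
    - [0,0,-2.9,0]
    - [0,0,-3.6,0]
    - [0,0,-4.3,0]
    - [0,0,-5,0]

```text
clock: 28.55
position: [0.5805, 0.0557, 0.2253]
ee_rot: [0.0, 0.018, 1.0, 0.0]
contact_force: [0.7, -0.3, -0.4]
width: 0.0339
gripper_force: 0.0
```

drive_tool:
  rows:
    - [0.6,-0.6,-0.5,0]
    - [1.4,-1.4,-1,0]
    - [2.4,-2.4,-1,0]
    - [3.4,-3.4,-1,0]
    - [4.4,-4.4,-1,0]
    - [5,-5.4,-1,0]
    - [5,-6,-1,0]
    - [5,-6,-1,0]

```text
clock: 29.22
position: [0.4496, -0.0922, 0.2497]
ee_rot: [0.001, 0.02, 1.0, -0.001]
contact_force: [0.6, -0.2, 0.0]
width: 0.0338
gripper_force: 0.0
```

```bash
python3 - <<'E'
from h import *
rep()
im,_=eyes.get_image('side');im2,_=eyes.get_image('top')
rs=[b[0] for b in blobs(im,(0,130,70),(6,255,255),(290,165,390,240))];rt=[b[0] for b in blobs(im2,(0,130,70),(6,255,255),(245,105,365,230))]
print(rs,rt)
for n,k in(("side",im),("top",im2)):
    pass
a=cv2.resize(im2[105:215,245:365],(480,440),interpolation=cv2.INTER_CUBIC);b=cv2.resize(im[165:240,300:355],(320,440),interpolation=cv2.INTER_CUBIC)
cv2.imwrite('pics/h.png',np.hstack([a,b])[:,:,::-1])
for q in blobs(im2,(0,0,0),(180,255,40),(245,105,320,215)):
    w=onz('top',*q[0],.1)[:2]-C;print(q[0],q[1][4],np.hypot(*w),np.degrees(np.arctan2(w[1],w[0])))
E
```

```text
29.22 [ 0.4496 -0.0922  0.2497] F tool [-0.58 -0.15 -0.02] (np.float64(-121.95053365140889), np.float64(0.27138393827378476)) [0.039 0.999]
[array([352.1, 181.3]), array([348. , 198.5])] [array([292.1, 133.5]), array([336.3, 159.3])]
[308.9 159. ] 7 0.021183827952820134 -128.0440218174267
[259.3 166.3] 95 0.10567942508847572 108.5897927174724
```

View pics/h.png

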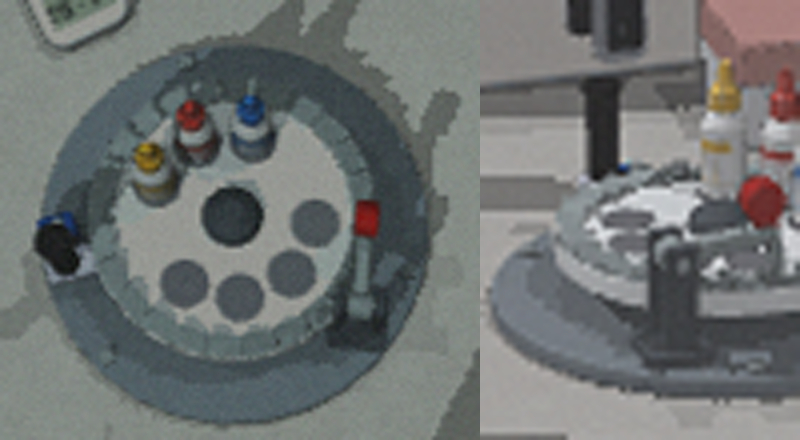

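The pawl is back down on the teeth (red tab at top (336,159), as at the start), and the knob and lug are still against the blue stop at (259,166). The arm is clear, so I'll hand in.

```bash
python3 -c "
from rig import order
print(order.sign_off())"
```

```text
the job is handed in; nothing more can be done
None
```

I flipped the pawl clear, turned the carousel back to the blue home stop and held it there at about 12 N for roughly 2 s. I then put the pawl back on the teeth and let go, with the carousel still home in the last picture; the job is handed in at about 29 s on the robot's clock.

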